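# Put each plaster mould back under its own upper half

## Robot

A 7-joint arm with a two-finger parallel gripper is mounted at the origin on a cart in front of the work surface, level with it; the furniture and walls round the work are solid. World frame = base frame: x ahead of the robot, y to its left, z up, the work surface at z = 0. Lengths are in m, angles in degrees, forces in N, time in s.
With the tool pointing down it reaches from about 0.35 to 0.9 m from the base axis. Payload 19.9 kg.
Tool frame: the origin (TCP) lies at the very end of the fingers, on their centre line; the grasp point (between the pads) lies env.grasp_offset behind it (env.grasp_offset is the distance from the TCP to the grasp point, in m); z points along the fingers, y is the line along which they close (so a half turn about z gives the same grasp; the last joint's range is limited). The gripper opens to 94 mm and grips with 3 to 60 N. Pads are 16 mm wide; open, the fingers measure 119 mm over their backs; the gripper's body (75 mm by 177 mm) begins 78 mm behind the grasp point.
Start: joints at [-73.023, 23.915, -0.59, 92.452, 0.269, 63.638, -3.037], TCP at [0.207, 0.59, 0.205] pointing down, gripper open.
Joint ranges: [-161.28, 161.28], [-22.2, 115.67], [-73.04, 71.86], [3.21, 147.25], [-68.34, 248.33], [10.77, 114.83], [-161.83, 161.83]. Speed limits (degrees/s): [108.29, 108.29, 136.94, 136.94, 172.46, 172.46, 172.46].

## Interface

Orientations are given as [roll, pitch, yaw] about the fixed x, y, z axes, in that order (R = Rz(yaw) Ry(pitch) Rx(roll)).
In Python, from plant import readout, eyes, job, recognise, landmark_of, env gives the robot as it stands.
- The arm moves only by the tool play_rows, never from a script. Its argument "deltas" is a list that holds one entry, the list of rows, each a list of 4 numbers: the shift along the tool's x, y, z in m, then the turn about the tool's z in degrees. In form: [[[x, y, z, yaw], ...]]. A call has 1 to 5 rows; each row is the pose to reach, as a shift and turn from the pose commanded when the call began, along the tool's axes at that moment; what a row does not reach only later rows make up. A row lasts 1/8 s, in which the tool goes at most 62.5 mm and 10.7 degrees, less where a joint would pass 70% of its speed; a pose out of reach is approached as far as the arm can. A call with a gripper value outside its range is refused whole. "grip" is the closure, from -1 (fully open) to 1 (shut), set as the call begins (left out, the last holds). The fingers move at their own pace and stop on an object; "squeeze" is the grip in N (left out, the last holds). Time passes only in rows, so rows that repeat a pose let the fingers close. It gives the time, the measured TCP pose, the force, the opening and the grip force at its end, in the units of the state.
- readout.state(): the state, without advancing time (a new reading comes with each control period).
- eyes.snapshot(name): name is "side" or "top" or "wrist"; returns (picture, depth): 480x640x3 uint8, red, green, blue; 480x640 float32, m along the optical axis (not along the pixel's ray), 0 where there is no reading.
- eyes.calibration(name): a dict with "fx", "fy", "cx", "cy" (pixels), "R" (3x3) and "t" (3): a world point X has camera coordinates R X + t. Camera axes: x right, y down, z forward; pixel columns grow to the right and rows downward; lengths in m; the calibration is good to about 2 mm. A picture is of the moment at which its call begins: read the wrist's pose just before it. calibration takes no time and is no camera call; for the wrist camera it gives the pose at the moment of the call.
- job.hand_in(): hands the job in; it is judged then, once.
Trained networks look in the newest picture that a camera, given by its name, has taken for a name from the list of things; names that differ only in an ending like _2 or _b are one class to them, and where a whole thing is asked for, a point or a joint stands for the part that bears it (a point fixed in the world has none). Each returns a list of dicts, best first, with "conf" (0 to 1); they miss things now and then, are a little off and sometimes report something else, mostly with a low value. They report only what shows in the picture. A call takes as long as a camera call.
- recognise(query, camera): "location" ([x, y, z] in m, in world coordinates, good to about 4 mm: the middle of the surface that is visible of it).
- landmark_of(query, camera): "location" ([x, y, z] in m, in world coordinates, good to about 4 mm: a listed point, or the origin of a listed thing).
The state is a dict: "time": time; "joint_positions": joint angles; "joint_velocities": joint speeds; "joint_efforts": joint torques, N m; "position": TCP position; "ee_rot": TCP orientation; "wrist_force": force on the tool from outside, world axes, zero at the start; "moment": the same for the moment, N m; "width": finger opening in m; "gripper_force": force on a finger pad.
Only numpy, scipy, OpenCV 4.12 (cv2) and the standard library are available. Lean on these libraries where they do the work, as an engineer would, in place of code of your own. Each camera call takes 0.05 s, during which the arm holds its last target. There are 200 camera calls.

## Task

The upper halves of the three plaster press moulds were put on the wrong lower halves. Change them round so that each mould is closed by its own half, striped ends together with the stripes matching in colour and number, fully seated on the keys, so that they dry true; the empty plywood board is a clean place to lay a half down meanwhile. Leave the clay fish and the clay moth drying behind them where they are.

Things in the scene. Friction and masses are not known exactly. Their poses are not given: they have to be found in the camera images.
- lower_red: lower half of the mould with one red stripe on the ledge at its front (-x) end: off-white plaster, 124 (x) x 88 (y) x 28 high, loose, 0.45 kg. Origin: centre of underside. An upper half leaves a ledge of 20 mm at its ends, 14 at its sides. Two tapered keys, 8 high, stand on top: at x=-26 mm (20 wide at foot, 10 at tip) and x=+26 (11 and 5).
- lower_blue: lower half of the mould with two blue stripes on the ledge at its front (-x) end: off-white plaster, 124 (x) x 88 (y) x 28 high, loose, 0.45 kg. Origin: centre of underside. An upper half leaves a ledge of 20 mm at its ends, 14 at its sides. Two tapered keys, 8 high, stand on top: at x=-26 mm (20 wide at foot, 10 at tip) and x=+26 (11 and 5).
- lower_green: lower half of the mould with three green stripes on the ledge at its front (-x) end: off-white plaster, 124 (x) x 88 (y) x 28 high, loose, 0.45 kg. Origin: centre of underside. An upper half leaves a ledge of 20 mm at its ends, 14 at its sides. Two tapered keys, 8 high, stand on top: at x=-26 mm (20 wide at foot, 10 at tip) and x=+26 (11 and 5).
- upper_red: upper half, one red stripe on the front (-x) of its top: plaster, 84 (x) x 60 (y, grip here) x 36 high, 0.24 kg. Origin: centre of underside. Holes below, 10 deep: 22 wide at x=-26 mm, 13 at x=+26; they go over the keys of any lower half, striped ends together; seated: centred, axes along it, underside 28 mm over its origin. Starts seated on a lower half of another colour.
- upper_blue: upper half, two blue stripes on the front (-x) of its top: plaster, 84 (x) x 60 (y, grip here) x 36 high, 0.24 kg. Origin: centre of underside. Holes below, 10 deep: 22 wide at x=-26 mm, 13 at x=+26; they go over the keys of any lower half, striped ends together; seated: centred, axes along it, underside 28 mm over its origin. Starts seated on a lower half of another colour.
- upper_green: upper half, three green stripes on the front (-x) of its top: plaster, 84 (x) x 60 (y, grip here) x 36 high, 0.24 kg. Origin: centre of underside. Holes below, 10 deep: 22 wide at x=-26 mm, 13 at x=+26; they go over the keys of any lower half, striped ends together; seated: centred, axes along it, underside 28 mm over its origin. Starts seated on a lower half of another colour.
- ware_board: clean plywood board 120 (x) x 110 (y) x 12 mm, fixed, empty at the start: a free place to lay one half down. Origin: centre of its underside; top 12 mm above.
- clay_fish: clay fish pendant, brown, 51 x 48 x 17 mm, loose, drying behind the moulds. Origin: centre of its underside.
- clay_moth: thin clay moth, brown, 58 x 64 x 11 mm, loose, drying behind the moulds. Origin: centre of its underside.

How it is judged (in metres and radians):
At the end, for the whole second after the job is handed in: Every upper half sits on the lower half of its own colour: centres within 6 mm in plan, sides parallel within 0.1 rad, underside 25 to 30 mm above the lower half's underside (seated: 28 mm), both level within 0.05 rad, released and at rest (horizontal distance between upper_red and lower_red below 0.006 m and z of upper_red in the frame of lower_red between 0.025 and 0.03 m and angle between the x axis of upper_red and the x axis of lower_red, either way round below 0.1 rad and angle between each of upper_red, lower_red, upper_blue, lower_blue, upper_green, lower_green's own z axis and vertical below 0.05 rad and linear speed of each of upper_red, lower_red, upper_blue, lower_blue, upper_green, lower_green below 0.01 m/s and horizontal distance between upper_blue and lower_blue below 0.006 m and z of upper_blue in the frame of lower_blue between 0.025 and 0.03 m and angle between the x axis of upper_blue and the x axis of lower_blue, either way round below 0.1 rad and horizontal distance between upper_green and lower_green below 0.006 m and z of upper_green in the frame of lower_green between 0.025 and 0.03 m and angle between the x axis of upper_green and the x axis of lower_green, either way round below 0.1 rad); the robot touches nothing.
It fails at once if the clay fish is disturbed (moved by more than 10 mm) (distance of clay_fish from where it was at the start of the episode above 0.01 m).
It fails at once if the clay moth is disturbed (moved by more than 10 mm) (distance of clay_moth from where it was at the start of the episode above 0.01 m).
It also fails if it takes over 115 s, if anything falls off the work surface, if the arm or the gripper's body presses on something with over 40 N, if the wrist force passes 120 N, or if a joint passes its speed limit or range.

## Working session

There is one attempt and no reset: what is moved stays moved. The work goes in short steps, Python scripts to look and compute and a tool call to move; the robot and the scene stay as the last step left them, time stands still between calls to the robot, and variables do not carry over. Pictures are saved under pics/ and viewed, at most 14 in all, crops included, and the job is handed in when it is done.

Besides the shell and the picture viewer there is one more tool, called after "Emit:" as name(argument=value, ...), one argument or row to a line, values as JSON. play_rows: Moves the arm, as the interface text tells. Its arguments: {"type":"object","properties":{"deltas":{"type":"array","items":{"type":"array","items":{"type":"array","items":{"type":"number"}}}},"grip":{"type":"number"},"squeeze":{"type":"number"}},"required":["deltas"]}

```bash
mkdir -p pics
cat > h.py <<'E'
from plant import readout, eyes, job, recognise, landmark_of, env
import numpy as np, cv2
def cloud(cam):
    p,d=eyes.snapshot(cam); c=eyes.calibration(cam); R=np.array(c["R"]);t=np.array(c["t"])
    v,u=np.mgrid[0:480,0:640]
    X=np.stack([(u-c["cx"])/c["fx"]*d,(v-c["cy"])/c["fy"]*d,d],-1)
    W=(X-t)@R; W[d==0]=np.nan
    return p,W
def save(p,n): cv2.imwrite("pics/"+n,p[:,:,::-1])
E
python3 - <<'E'
from h import *
s=readout.state(); print({k:np.round(s[k],3).tolist() for k in s}); print(env.grasp_offset)
p,W=cloud("top"); save(p,"top.png"); np.save("W.npy",W); np.save("p.npy",p)
for n in ["lower_red","lower_blue","lower_green","upper_red","upper_blue","upper_green","ware_board","clay_fish","clay_moth"]:
    print(n,[(np.round(r["location"],3).tolist(),round(r["conf"],2)) for r in recognise(n,"top")[:2]])
z=W[:,:,2]
import cv2
for lo,hi in [(0.055,0.075),(0.02,0.035),(0.008,0.018)]:
    m=((z>lo)&(z<hi)).astype(np.uint8)
    n,l,st,ce=cv2.connectedComponentsWithStats(m)
    for i in range(1,n):
        if st[i,4]>150:
            q=W[l==i]; r=cv2.minAreaRect((q[:,:2]*1000).astype(np.float32))
            print(lo,st[i].tolist(),np.round(np.median(q,0),3).tolist(),np.round(r[0],1),np.round(r[1],1),round(r[2],1))
E
```

```text
{'time': 0.0, 'joint_positions': [-73.024, 23.947, -0.592, 92.483, 0.269, 63.637, -3.039], 'joint_velocities': [0.015, 0.048, -0.01, 0.019, -0.1, -0.022, -0.002], 'joint_efforts': [-0.003, -85.126, 0.637, -42.6, -0.049, 0.019, 0.0], 'position': [0.207, 0.589, 0.205], 'ee_rot': [-179.934, 0.003, 160.647], 'wrist_force': [-0.231, 0.974, 0.047], 'moment': [-0.054, 0.001, -0.017], 'gripper_force': 0.0, 'width': 0.094}
0.0188
lower_red [([0.484, -0.067, 0.026], 0.87)]
lower_blue [([0.509, -0.205, 0.029], 0.81)]
lower_green [([0.465, 0.138, 0.024], 0.68), ([0.465, 0.157, 0.066], 0.47)]
upper_red [([0.515, -0.212, 0.064], 0.6)]
upper_blue [([0.467, 0.156, 0.067], 0.57), ([0.516, -0.214, 0.066], 0.56)]
upper_green [([0.49, -0.064, 0.062], 0.58)]
ware_board [([0.482, -0.402, 0.016], 0.88), ([0.646, -0.09, 0.006], 0.74)]
clay_fish [([0.644, -0.019, 0.011], 0.78)]
clay_moth [([0.646, -0.092, 0.006], 0.71)]
0.055 [0, 88, 266, 10, 1078] [0.809, 0.2, 0.065] [809.3 199.6] [486.8   3.7] 90.0
0.055 [271, 93, 369, 11, 1481] [0.809, -0.395, 0.065] [ 809.1 -405.5] [  3.9 703.1] 0.0
0.055 [515, 122, 36, 
[... 2190 characters left out ...]
.3 282.5] 0.0
0.008 [504, 131, 35, 46, 158] [0.697, -0.524, 0.014] [ 710.7 -536.6] [94.3 48.7] 22.9
0.008 [508, 177, 44, 40, 448] [0.618, -0.559, 0.014] [ 627.1 -569.2] [62.2 97.5] 23.2
0.008 [238, 178, 21, 19, 282] [0.646, -0.008, 0.012] [646.8  -9.5] [35.3 38.4] 1.9
0.008 [418, 240, 70, 72, 3509] [0.48, -0.403, 0.012] [ 479.6 -403.3] [120.  111.3] 12.2
0.008 [503, 273, 50, 54, 1388] [0.433, -0.547, 0.01] [ 431.3 -549.3] [84.7 92.7] 74.9
0.008 [561, 300, 44, 20, 367] [0.414, -0.653, 0.009] [ 414.7 -654.4] [36.2 84.6] 9.0
0.008 [602, 405, 38, 75, 775] [0.199, -0.695, 0.015] [ 176.9 -701.3] [ 57.5 143.8] 67.1
0.008 [192, 462, 93, 18, 1014] [0.117, -0.0, 0.011] [121.3  -0.9] [166.7  30. ] 89.5
```

View pics/top.png

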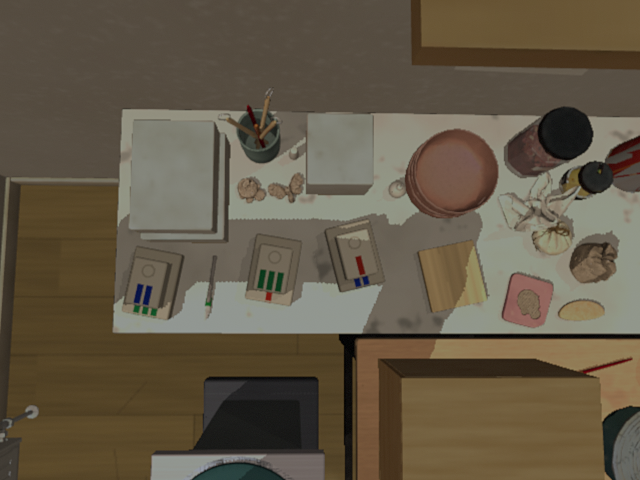

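The top view shows three closed moulds. The uppers sit like this: red (357,262) on lower_blue, green (270,278) on lower_red, and blue (142,293) on lower_green. The board is at (452,275), and the fish and moth are at (250,188) and (288,187). All the stripes face -x, and the fitted sizes match the given ones. Next I check obstacle heights and work out the first move.

```bash
cat >> h.py <<'E'
def to(x,y,z,yaw,comm=None):
    """shift in tool axes from the measured pose to a world TCP pose (tool down)"""
    s=readout.state(); from scipy.spatial.transform import Rotation as Ro
    R=Ro.from_euler("xyz",s["ee_rot"],degrees=True).as_matrix()
    d=R.T@(np.array([x,y,z])-s["position"]); a=-(yaw-s["ee_rot"][2]); a=(a+180)%360-180
    print("t",round(s["time"],2),"pos",np.round(s["position"],4),"yaw",round(s["ee_rot"][2],2),"-> shift",np.round(d,4),"turn",round(a,2),"F",np.round(s["wrist_force"],1),"w",round(s["width"],4),"j",np.round(s["joint_positions"]))
E
python3 - <<'E'
from h import *
W=np.load("W.npy").reshape(-1,3); W=W[~np.isnan(W[:,0])]
for x0 in np.arange(0,.9,.1):
    print(round(x0,1),[int(1000*max([q for q in W[(W[:,0]>=x0)&(W[:,0]<x0+.1)&(W[:,1]<=y0)&(W[:,1]>y0-.1)][:,2]] or [-1])) for y0 in np.arange(.7,-.75,-.1)])
to(.517,-.2136,.205,-165.8)
E
```

```text
0.0 [-493, -730, -730, -732, -730, -632, -1000, -1000, -270, -8, -735, -1000, -1000, 4, -1000]
0.1 [-729, -728, -730, -729, -730, 5, 17, 16, 5, 218, 220, 218, 220, 98, 23]
0.2 [-730, -728, -729, -729, -730, -729, -731, -730, -728, 219, 220, 219, 219, 97, 21]
0.3 [-729, -728, -733, -734, 6, 30, 9, 5, 4, 218, 219, 218, 218, 13, 13]
0.4 [-727, -731, -736, -1000, 32, 69, 11, 68, 68, 68, 17, 16, 15, 71, 6]
0.5 [-728, -731, -737, -1000, 6, 139, 139, 69, 748, 748, 126, 125, 76, 69, 44]
0.6 [-729, -729, -735, -1000, 5, 139, 141, 107, 734, 114, 128, 127, 161, 95, 103]
0.7 [-666, -665, -666, -1000, 5, 139, 226, 218, 113, 113, 212, 219, 222, 158, 105]
0.8 [-229, -48, 126, 305, 368, 372, 375, 380, 384, 385, 221, 223, 224, 205, 137]
t 0.5 pos [0.2071 0.5896 0.2054] yaw 160.65 -> shift [-5.586e-01 -6.552e-01  5.000e-04] turn -33.55 F [-0.9  0.1  0.3] w 0.0935 j [-73.  24.  -1.  92.   0.  64.  -3.]
```

Emit:
play_rows(
  deltas=[
    [[-0.056, -0.065, -0.05, -5], [-0.1, -0.12, -0.05, -10], [-0.14, -0.165, -0.05, -15], [-0.18, -0.21, -0.05, -20], [-0.215, -0.252, -0.05, -25]],
  ],
)

```text
time: 1.12
position: [0.3168, 0.3053, 0.2555]
ee_rot: [180.0, 0.0, -174.2]
wrist_force: [1.6, 0.3, -0.1]
width: 0.0937
gripper_force: 0.0
```

Run:
```python
from h import *
p,W=cloud("side"); save(p,"side.png")
W=np.load("W.npy"); m=(W[:,:,2]>.6)&(W[:,:,0]<.8); v,u=np.where(m); print(len(v)); 
if len(v): print(v.min(),v.max(),u.min(),u.max(), W[m][:8])
to(.517,-.2136,.25,-165.8)
```

```text
15293
0 68 411 639 [[ 0.60452851 -0.15994134  0.72668458]
 [ 0.60289869 -0.15979895  0.72942431]
 [ 0.60208023 -0.15997496  0.73081045]
 [ 0.60093099 -0.16000961  0.73274795]
 [ 0.60006932 -0.16015511  0.73420561]
 [ 0.5978408  -0.15972459  0.73794195]
 [ 0.59689106 -0.15981618  0.73954573]
 [ 0.59654434 -0.1601568   0.74014401]]
t 1.18 pos [0.3196 0.2988 0.2555] yaw -174.18 -> shift [-0.1445 -0.5297  0.006 ] turn -8.38 F [ 7.2 -6.3  2.3] w 0.094 j [-52.   1.   5. 114.  -0.  65.  49.]
```

View pics/side.png

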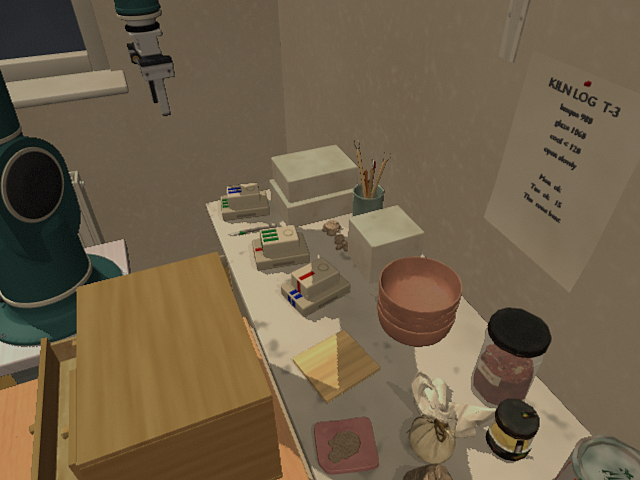

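The side view confirms the layout: board at (337,365), low plaster blocks behind, and a wooden box at (170,360) in front of the board. The way is clear at z≈0.25.

Emit:
play_rows(
  deltas=[
    [[-0.014, -0.053, 0, -2], [-0.028, -0.106, 0, -4], [-0.042, -0.159, 0, -6], [-0.056, -0.21, 0, -8], [-0.07, -0.26, 0, -8.4]],
  ],
)

```text
time: 1.8
position: [0.4119, 0.0537, 0.2555]
ee_rot: [180.0, 0.0, -165.9]
wrist_force: [0.7, 0.1, 0.9]
width: 0.0937
gripper_force: 0.0
```

Run:
```python
from h import *
W=np.load("W.npy"); m=(W[:,:,2]>.3)&(W[:,:,0]<.8)&(W[:,:,1]<-.1); print(np.nanmin(W[m],0),np.nanmax(W[m],0))
to(.517,-.2136,.25,-165.8)
```

```text
[ 0.56926419 -0.27842452  0.72350598] [ 0.60452851 -0.1594566   0.74822726]
t 1.8 pos [0.4119 0.0537 0.2555] yaw -165.92 -> shift [-0.0369 -0.2849  0.0054] turn -0.12 F [0.7 0.1 0.9] w 0.0937 j [-36.  -2.  24. 117.   1.  65.  92.]
```

Emit:
play_rows(
  deltas=[
    [[-0.007, -0.055, 0.02, 0], [-0.015, -0.11, 0.04, 0], [-0.022, -0.165, 0.06, 0], [-0.03, -0.22, 0.08, 0], [-0.037, -0.278, 0.1, 0]],
  ],
)

```text
time: 2.42
position: [0.5158, -0.2066, 0.1545]
ee_rot: [-180.0, 0.0, -165.9]
wrist_force: [0.8, 0.6, 1.0]
width: 0.0937
gripper_force: 0.0
```

Run:
```python
from h import *
to(.517,-.2136,.033,-165.8)
p,W=cloud("wrist");save(p,"w1.png")
to(.517,-.2136,.033,-165.8)
```

```text
t 2.42 pos [ 0.5158 -0.2066  0.1545] yaw -165.89 -> shift [ 0.0005 -0.007   0.1215] turn -0.09 F [0.8 0.6 1. ] w 0.0937 j [-10.  23.  35. 106. -16.  56. 137.]
t 2.48 pos [ 0.5151 -0.2137  0.152 ] yaw -166.21 -> shift [-0.0022 -0.      0.119 ] turn -0.41 F [-8.  -2.1 -4.5] w 0.0942 j [ -9.  24.  36. 106. -16.  55. 137.]
```

View pics/w1.png

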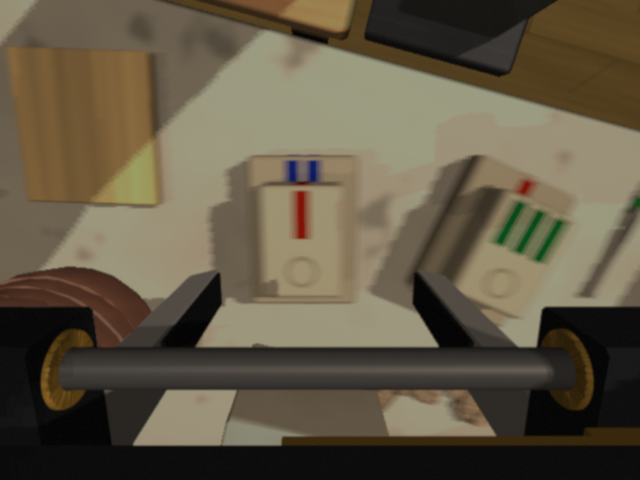

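The wrist view shows upper_red (300,240) aligned between the fingers, with the ledges clear on both sides. Descending.

Emit:
play_rows(
  deltas=[
    [[-0.001, 0, 0.03, -0.3], [-0.001, 0, 0.06, -0.3], [-0.001, 0, 0.075, -0.3], [-0.001, 0, 0.075, -0.3], [-0.001, 0, 0.075, -0.3]],
  ],
)

```text
time: 3.1
position: [0.5164, -0.2053, 0.0812]
ee_rot: [-180.0, 0.1, -165.7]
wrist_force: [0.2, 0.7, -0.1]
width: 0.0941
gripper_force: 0.0
```

Run:
```python
from h import *
to(.517,-.2136,.034,-165.8)
```

```text
t 3.1 pos [ 0.5164 -0.2053  0.0812] yaw -165.65 -> shift [ 0.0015 -0.0082  0.0472] turn 0.15 F [ 0.2  0.7 -0.1] w 0.0941 j [ -7.  29.  32. 109. -21.  47. 141.]
```

Emit:
play_rows(
  deltas=[
    [[0.0015, -0.008, 0.005, 0.1], [0.0015, -0.008, 0.03, 0.1], [0.0015, -0.008, 0.047, 0.1], [0.0015, -0.008, 0.047, 0.1]],
  ],
)

```text
time: 3.6
position: [0.5157, -0.2133, 0.0323]
ee_rot: [180.0, -0.1, -165.8]
wrist_force: [0.3, -0.3, 1.2]
width: 0.094
gripper_force: 0.0
```

Emit:
play_rows(
  deltas=[
    [[0, 0, 0, 0], [0, 0, 0, 0], [0, 0, 0, 0], [0, 0, 0, 0], [0, 0, 0, 0]],
  ],
  grip=1,
  squeeze=25,
)

```text
time: 4.22
position: [0.5166, -0.2134, 0.0335]
ee_rot: [-180.0, 0.0, -165.8]
wrist_force: [-0.8, -0.7, 5.9]
width: 0.0598
gripper_force: 25.0
```

Run:
```python
from h import *
to(.4796,-.4033,.16,174)
```

```text
t 4.22 pos [ 0.5166 -0.2134  0.0335] yaw -165.76 -> shift [ 0.0825 -0.175  -0.1265] turn 20.24 F [-0.8 -0.7  5.9] w 0.0598 j [ -4.  33.  30. 110. -24.  43. 144.]
```

Emit:
play_rows(
  deltas=[
    [[0, 0, -0.008, 0], [0, 0, -0.025, 0], [0, 0, -0.06, 0], [0, 0, -0.1, 0], [0, 0, -0.1, 0]],
  ],
)

```text
time: 4.85
position: [0.5177, -0.2138, 0.1366]
ee_rot: [-179.9, 0.3, -165.8]
wrist_force: [-0.1, 0.2, -3.8]
width: 0.0594
gripper_force: 25.0
```

Emit:
play_rows(
  deltas=[
    [[0.016, -0.035, 0, 4], [0.035, -0.075, 0, 9], [0.055, -0.115, 0, 14], [0.0725, -0.155, 0, 18], [0.0825, -0.175, 0, 20]],
  ],
)

```text
time: 5.48
position: [0.4781, -0.405, 0.1328]
ee_rot: [-180.0, -0.1, 174.0]
wrist_force: [-0.0, 0.1, -2.1]
width: 0.0599
gripper_force: 25.0
```

Run:
```python
from h import *
to(.4796,-.4033,.03,174)
```

```text
t 5.47 pos [ 0.4781 -0.405   0.1328] yaw 174.04 -> shift [-0.0014  0.0019  0.1028] turn 0.04 F [-0.   0.1 -2.1] w 0.0599 j [  9.  33.  39.  97. -24.  58. 141.]
```

Emit:
play_rows(
  deltas=[
    [[-0.001, 0.001, 0.04, 0], [-0.001, 0.001, 0.08, 0], [-0.001, 0.001, 0.105, 0], [-0.001, 0.001, 0.112, 0], [-0.001, 0.001, 0.115, 0]],
  ],
)

```text
time: 6.1
position: [0.4808, -0.4022, 0.0185]
ee_rot: [-180.0, 0.0, 174.3]
wrist_force: [-0.0, 0.1, -1.4]
width: 0.0598
gripper_force: 25.0
```

Emit:
play_rows(
  deltas=[
    [[0, 0, 0.001, 0], [0, 0, 0.001, 0]],
  ],
)

```text
time: 6.35
position: [0.4809, -0.4024, 0.0179]
ee_rot: [-180.0, 0.1, 174.3]
wrist_force: [-1.1, 0.2, -2.6]
width: 0.06
gripper_force: 25.0
```

Nearly touching (about 0.4 mm of gap). Release and rise.

Emit:
play_rows(
  deltas=[
    [[0, 0, 0.0005, 0], [0, 0, 0.0005, 0], [0, 0, 0.0005, 0], [0, 0, 0.0005, 0], [0, 0, 0.0005, 0]],
  ],
  grip=-1,
)

```text
time: 6.98
position: [0.4805, -0.4023, 0.0167]
ee_rot: [-180.0, 0.0, 174.2]
wrist_force: [-0.0, -0.4, 0.6]
width: 0.0937
gripper_force: 0.0
```

Emit:
play_rows(
  deltas=[
    [[0, 0, -0.02, 0], [0, 0, -0.06, 0], [0, 0, -0.12, 0], [0, 0.03, -0.16, 0], [-0.005, 0.09, -0.19, 0]],
  ],
)

```text
time: 7.6
position: [0.4932, -0.3185, 0.2078]
ee_rot: [-179.9, 0.1, 174.0]
wrist_force: [1.8, -0.5, -0.3]
width: 0.0938
gripper_force: 0.0
```

```bash
cat >> h.py <<'E'
def blobs(lo,hi,yr=(-.5,.25)):
    p,W=cloud("top"); z=W[:,:,2]
    m=((z>lo)&(z<hi)&(W[:,:,0]>.38)&(W[:,:,0]<.58)&(W[:,:,1]>yr[0])&(W[:,:,1]<yr[1])).astype(np.uint8)
    n,l,st,ce=cv2.connectedComponentsWithStats(m)
    for i in range(1,n):
        if st[i,4]>600:
            q=W[l==i]; r=cv2.minAreaRect((q[:,:2]*1000).astype(np.float32)); w,h=r[1]; a=r[2] if w>h else r[2]-90
            print(st[i,4],"z",round(float(np.median(q[:,2])),4),np.round(r[0],1),np.round(sorted(r[1]),1),"yaw",round(a,1))
    return p
E
python3 - <<'E'
from h import *
for z in [(.055,.075),(.02,.033),(.04,.055)]: p=blobs(*z)
save(p,"top2.png")
to(.4635,.1627,.2,169.5)
E
```

```text
684 z 0.0689 [559.5  99.7] [ 39.1 147.1] yaw -89.2
1573 z 0.0641 [489.3 -60.9] [60.6 84.6] yaw -9.1
1656 z 0.064 [463.5 162.8] [61.2 84.8] yaw -10.7
2958 z 0.0278 [ 516.9 -213.4] [ 88.2 124.7] yaw 14.2
1534 z 0.0278 [489.4 -60.9] [ 88.  124.4] yaw -9.4
1453 z 0.0279 [463.5 162.9] [ 89.  124.2] yaw -10.5
t 7.75 pos [ 0.4955 -0.3149  0.2071] yaw 174.49 -> shift [0.0777 0.4723 0.0071] turn 4.99 F [-0.5 -0.2  0.2] w 0.0937 j [ -3.  25.  43.  99. -19.  63. 130.]
```

Emit:
play_rows(
  deltas=[
    [[0.009, 0.055, 0, 1], [0.018, 0.11, 0, 2], [0.027, 0.165, 0, 3], [0.036, 0.22, 0, 4], [0.045, 0.275, 0, 5]],
  ],
)

```text
time: 8.38
position: [0.4761, -0.0386, 0.205]
ee_rot: [180.0, 0.0, 169.1]
wrist_force: [1.2, 0.5, 0.0]
width: 0.0938
gripper_force: 0.0
```

Emit:
play_rows(
  deltas=[
    [[0.011, 0.055, 0, 0], [0.022, 0.11, 0, 0], [0.034, 0.165, 0.02, 0], [0.038, 0.192, 0.04, 0], [0.038, 0.192, 0.06, 0]],
  ],
)

```text
time: 9.0
position: [0.4752, 0.1576, 0.1441]
ee_rot: [-180.0, 0.0, 169.3]
wrist_force: [-0.0, -0.9, -0.1]
width: 0.0939
gripper_force: 0.0
```

Run:
```python
from h import *
to(.4635,.1628,.08,169.5)
```

```text
t 9.0 pos [0.4752 0.1576 0.1441] yaw 169.35 -> shift [0.0125 0.003  0.0641] turn -0.15 F [-0.  -0.9 -0.1] w 0.0939 j [-50.  18.  33. 114. -12.  52.  69.]
```

Emit:
play_rows(
  deltas=[
    [[0.0125, 0.003, 0.03, -0.1], [0.0125, 0.003, 0.065, -0.1], [0.0125, 0.003, 0.07, -0.1], [0.0125, 0.003, 0.07, -0.1]],
  ],
)

```text
time: 9.5
position: [0.464, 0.1611, 0.0753]
ee_rot: [-180.0, 0.0, 169.3]
wrist_force: [-0.8, -0.3, 0.3]
width: 0.094
gripper_force: 0.0
```

Run:
```python
from h import *
to(.4635,.1628,.0335,169.4)
```

```text
t 9.5 pos [0.464  0.1611 0.0753] yaw 169.28 -> shift [0.0008 0.0016 0.0418] turn -0.12 F [-0.8 -0.3  0.3] w 0.094 j [-48.  23.  30. 118. -17.  43.  72.]
```

Emit:
play_rows(
  deltas=[
    [[0.0008, 0.0016, 0.02, -0.1], [0.0008, 0.0016, 0.04, -0.1], [0.0008, 0.0016, 0.041, -0.1], [0.0008, 0.0016, 0.041, -0.1]],
  ],
)

```text
time: 10.0
position: [0.4636, 0.1635, 0.0348]
ee_rot: [180.0, 0.1, 169.4]
wrist_force: [0.2, 0.4, -0.1]
width: 0.094
gripper_force: 0.0
```

Emit:
play_rows(
  deltas=[
    [[0, 0, 0, 0], [0, 0, 0, 0], [0, 0, 0, 0], [0, 0, 0, 0], [0, 0, 0, 0]],
  ],
  grip=1,
)

```text
time: 10.62
position: [0.4629, 0.1634, 0.0336]
ee_rot: [-180.0, 0.0, 169.4]
wrist_force: [-1.2, -0.8, 4.6]
width: 0.06
gripper_force: 25.0
```

Emit:
play_rows(
  deltas=[
    [[0, 0, -0.008, 0], [0, 0, -0.025, 0], [0, 0, -0.06, 0], [0, 0, -0.11, 0], [0, 0, -0.12, 0]],
  ],
)

```text
time: 11.25
position: [0.4641, 0.1639, 0.157]
ee_rot: [179.8, 0.2, 169.4]
wrist_force: [1.0, 0.9, -3.0]
width: 0.0597
gripper_force: 25.0
```

Run:
```python
from h import *
to(.5169,-.2135,.15,-165.8)
```

```text
t 11.25 pos [0.4641 0.1639 0.157 ] yaw 169.43 -> shift [-0.1211 -0.3613  0.0062] turn -24.77 F [ 1.   0.9 -3. ] w 0.0597 j [-53.  15.  34. 115. -11.  52.  67.]
```

Emit:
play_rows(
  deltas=[
    [[-0.018, -0.054, 0, -4], [-0.036, -0.108, 0, -8], [-0.054, -0.162, 0, -12], [-0.072, -0.216, 0, -16], [-0.09, -0.27, 0, -20]],
  ],
)

```text
time: 11.88
position: [0.5016, -0.1201, 0.1536]
ee_rot: [180.0, -0.0, -170.4]
wrist_force: [0.6, 0.1, -2.4]
width: 0.0595
gripper_force: 25.0
```

Emit:
play_rows(
  deltas=[
    [[-0.01, -0.038, 0, -2], [-0.02, -0.076, 0, -4.8], [-0.027, -0.09, 0, -4.8], [-0.027, -0.09, 0, -4.8], [-0.027, -0.09, 0, -4.8]],
  ],
)

```text
time: 12.5
position: [0.5429, -0.2015, 0.1534]
ee_rot: [180.0, -0.0, -165.7]
wrist_force: [0.2, 0.5, -3.0]
width: 0.0598
gripper_force: 25.0
```

Run:
```python
from h import *
to(.5169,-.2135,.05,-165.8)
```

```text
t 12.5 pos [ 0.5429 -0.2015  0.1534] yaw -165.71 -> shift [ 0.0281 -0.0052  0.1034] turn 0.09 F [ 0.2  0.5 -3. ] w 0.0598 j [-10.  26.  36. 103. -18.  57. 137.]
```

Emit:
play_rows(
  deltas=[
    [[0.028, -0.005, 0.03, 0], [0.028, -0.005, 0.07, 0], [0.028, -0.005, 0.1, 0], [0.028, -0.005, 0.104, 0], [0.028, -0.005, 0.104, 0]],
  ],
)

```text
time: 13.12
position: [0.5177, -0.2142, 0.0504]
ee_rot: [-180.0, 0.0, -165.7]
wrist_force: [0.8, 0.4, -2.3]
width: 0.0596
gripper_force: 25.0
```

Emit:
play_rows(
  deltas=[
    [[0, 0, 0, 0], [0, 0, 0, 0]],
  ],
)

```text
time: 13.38
position: [0.5178, -0.2146, 0.0504]
ee_rot: [-180.0, 0.1, -165.7]
wrist_force: [0.7, 0.2, -2.4]
width: 0.0598
gripper_force: 25.0
```

Run:
```python
from h import *
to(.5168,-.2135,.0336,-165.8)
```

```text
t 13.38 pos [ 0.5178 -0.2146  0.0504] yaw -165.74 -> shift [0.0008 0.0013 0.0168] turn 0.06 F [ 0.7  0.2 -2.4] w 0.0598 j [ -5.  32.  32. 109. -24.  45. 144.]
```

Emit:
play_rows(
  deltas=[
    [[0.001, 0.001, 0.002, 0], [0.001, 0.001, 0.006, 0], [0.001, 0.001, 0.01, 0], [0.001, 0.001, 0.013, 0], [0.001, 0.001, 0.015, 0]],
  ],
)

```text
time: 14.0
position: [0.516, -0.2138, 0.0343]
ee_rot: [180.0, -0.0, -165.8]
wrist_force: [0.1, 0.1, -3.3]
width: 0.0595
gripper_force: 25.0
```

Emit:
play_rows(
  deltas=[
    [[0, 0, 0.001, 0], [0, 0, 0.002, 0], [0, 0, 0.002, 0]],
  ],
)

```text
time: 14.38
position: [0.5161, -0.2138, 0.0335]
ee_rot: [180.0, 0.0, -165.8]
wrist_force: [-8.1, 4.4, 20.6]
width: 0.0598
gripper_force: 25.0
```

Seated: contact came at the expected height. Release and rise.

Emit:
play_rows(
  deltas=[
    [[0, 0, -0.001, 0], [0, 0, -0.001, 0], [0, 0, -0.001, 0], [0, 0, -0.001, 0], [0, 0, -0.001, 0]],
  ],
  grip=-1,
)

```text
time: 15.0
position: [0.5161, -0.2139, 0.0335]
ee_rot: [-180.0, -0.0, -165.8]
wrist_force: [0.5, 0.3, 0.3]
width: 0.0938
gripper_force: 0.0
```

Emit:
play_rows(
  deltas=[
    [[0, 0, -0.02, 0], [0, 0, -0.06, 0], [0, 0, -0.11, 0], [0.01, 0.05, -0.13, 5], [0.02, 0.1, -0.13, 10]],
  ],
)

```text
time: 15.62
position: [0.4723, -0.1214, 0.1659]
ee_rot: [180.0, 0.2, -176.0]
wrist_force: [1.0, -0.1, -0.1]
width: 0.094
gripper_force: 0.0
```

Run:
```python
from h import *
to(.4894,-.0609,.09,170.8)
```

```text
t 15.62 pos [ 0.4723 -0.1214  0.1659] yaw -176.0 -> shift [-0.0211  0.0591  0.0759] turn 13.2 F [ 1.  -0.1 -0.1] w 0.094 j [-24.  15.  41. 115. -12.  54. 117.]
```

Emit:
play_rows(
  deltas=[
    [[-0.012, 0.03, 0.01, 6], [-0.021, 0.058, 0.03, 13.2], [-0.021, 0.058, 0.06, 13.2], [-0.021, 0.058, 0.07, 13.2], [-0.021, 0.058, 0.07, 13.2]],
  ],
)

```text
time: 16.25
position: [0.4888, -0.063, 0.0941]
ee_rot: [-180.0, -0.0, 171.0]
wrist_force: [-0.3, -0.7, -0.4]
width: 0.0939
gripper_force: 0.0
```

Run:
```python
from h import *
to(.4894,-.0609,.0335,170.8)
```

```text
t 16.25 pos [ 0.4888 -0.063   0.0941] yaw 171.0 -> shift [-0.0003  0.0022  0.0606] turn 0.2 F [-0.3 -0.7 -0.4] w 0.0939 j [-28.  23.  38. 118. -19.  46. 103.]
```

Emit:
play_rows(
  deltas=[
    [[-0.0003, 0.002, 0.02, 0.2], [-0.0003, 0.002, 0.045, 0.2], [-0.0003, 0.002, 0.06, 0.2], [-0.0003, 0.002, 0.06, 0.2], [-0.0003, 0.002, 0.06, 0.2]],
  ],
)

```text
time: 16.88
position: [0.4899, -0.0608, 0.0344]
ee_rot: [180.0, 0.1, 170.8]
wrist_force: [0.0, -0.4, 0.2]
width: 0.0941
gripper_force: 0.0
```

Emit:
play_rows(
  deltas=[
    [[0, 0, 0, 0], [0, 0, 0, 0], [0, 0, 0, 0], [0, 0, 0, 0], [0, 0, 0, 0]],
  ],
  grip=1,
)

```text
time: 17.5
position: [0.4895, -0.0605, 0.0336]
ee_rot: [-180.0, 0.0, 170.8]
wrist_force: [-0.9, 0.8, 3.6]
width: 0.0601
gripper_force: 25.0
```

Emit:
play_rows(
  deltas=[
    [[0, 0, -0.008, 0], [0, 0, -0.025, 0], [0, 0, -0.06, 0], [0, 0, -0.11, 0], [0, 0, -0.12, 0]],
  ],
)

```text
time: 18.12
position: [0.4907, -0.0607, 0.1569]
ee_rot: [179.9, 0.2, 170.8]
wrist_force: [0.3, 0.7, -2.4]
width: 0.0599
gripper_force: 25.0
```

Run:
```python
from h import *
to(.4635,.1628,.15,169.4)
for z in [(.055,.075),(.02,.033)]: p=blobs(*z)
to(.4635,.1628,.15,169.4)
```

```text
t 18.12 pos [ 0.4907 -0.0607  0.1569] yaw 170.83 -> shift [0.0625 0.2163 0.007 ] turn 1.43 F [ 0.3  0.7 -2.4] w 0.0599 j [-32.  17.  42. 115. -14.  53.  98.]
1543 z 0.0639 [ 517.1 -212.3] [60.8 84.7] yaw 14.4
1405 z 0.0277 [ 516.8 -213.5] [ 88.4 124.4] yaw 14.3
2103 z 0.0282 [465.9 174.4] [ 66.7 125. ] yaw -12.4
t 18.23 pos [ 0.4899 -0.0602  0.1548] yaw 170.87 -> shift [0.0614 0.216  0.0049] turn 1.47 F [ 0.   0.9 -2.3] w 0.0601 j [-32.  17.  42. 115. -14.  53.  98.]
```

Emit:
play_rows(
  deltas=[
    [[0.015, 0.054, 0, 0.3], [0.03, 0.108, 0, 0.7], [0.045, 0.16, 0, 1.4], [0.06, 0.205, 0, 1.4], [0.0615, 0.216, 0, 1.4]],
  ],
)

```text
time: 18.85
position: [0.4616, 0.1652, 0.1523]
ee_rot: [-179.9, -0.1, 169.7]
wrist_force: [0.1, -1.6, -2.0]
width: 0.0601
gripper_force: 25.0
```

Emit:
play_rows(
  deltas=[
    [[0, 0, 0.03, 0], [0, 0, 0.065, 0], [0, 0, 0.095, 0], [0, 0, 0.1, 0], [0, 0, 0.1, 0]],
  ],
)

```text
time: 19.48
position: [0.4632, 0.1619, 0.0537]
ee_rot: [-180.0, -0.0, 169.4]
wrist_force: [-0.3, 0.3, -1.6]
width: 0.0601
gripper_force: 25.0
```

Run:
```python
from h import *
to(.4635,.163,.0336,169.4)
blobs(.02,.033)
```

```text
t 19.48 pos [0.4632 0.1619 0.0537] yaw 169.4 -> shift [-0.0001  0.0012  0.0201] turn -0.0 F [-0.3  0.3 -1.6] w 0.0601 j [-49.  26.  32. 119. -21.  41.  76.]
1411 z 0.0276 [ 516.8 -213.5] [ 88.5 124.4] yaw 14.1
3052 z 0.0279 [489.4 -60.8] [ 88.2 124.1] yaw -9.4
```

Emit:
play_rows(
  deltas=[
    [[0, 0.0012, 0.005, 0], [0, 0.0012, 0.01, 0], [0, 0.0012, 0.014, 0], [0, 0.0012, 0.017, 0], [0, 0.0012, 0.019, 0]],
  ],
)

```text
time: 20.15
position: [0.4632, 0.1636, 0.0343]
ee_rot: [-180.0, -0.0, 169.4]
wrist_force: [0.6, -0.5, -0.9]
width: 0.0598
gripper_force: 25.0
```

Emit:
play_rows(
  deltas=[
    [[0, 0, 0.001, 0], [0, 0, 0.002, 0], [0, 0, 0.002, 0]],
  ],
)

```text
time: 20.52
position: [0.4635, 0.1636, 0.0334]
ee_rot: [180.0, -0.0, 169.4]
wrist_force: [-7.2, -3.5, 23.8]
width: 0.06
gripper_force: 25.0
```

Emit:
play_rows(
  deltas=[
    [[0, 0, -0.001, 0], [0, 0, -0.001, 0], [0, 0, -0.001, 0], [0, 0, -0.001, 0], [0, 0, -0.001, 0]],
  ],
  grip=-1,
)

```text
time: 21.15
position: [0.4632, 0.1637, 0.0335]
ee_rot: [-180.0, -0.0, 169.4]
wrist_force: [0.2, -0.7, 0.6]
width: 0.0939
gripper_force: 0.0
```

Emit:
play_rows(
  deltas=[
    [[0, 0, -0.02, 0], [0, 0, -0.06, 0], [0, 0, -0.11, 0], [0, -0.04, -0.15, 0], [0, -0.095, -0.17, 0]],
  ],
)

```text
time: 21.78
position: [0.4463, 0.0699, 0.2053]
ee_rot: [179.9, 0.1, 169.6]
wrist_force: [0.9, -0.5, 0.6]
width: 0.0938
gripper_force: 0.0
```

Run:
```python
from h import *
for z in [(.055,.075),(.02,.033),(.04,.055)]: blobs(*z)
to(.4805,-.4023,.2,174.2)
```

```text
1541 z 0.0638 [ 517.  -212.3] [60.9 84.7] yaw 14.0
1426 z 0.0277 [ 516.9 -213.6] [ 88.7 124.6] yaw 14.3
3053 z 0.0279 [489.4 -60.9] [ 88.  124.4] yaw -9.4
1493 z 0.0476 [ 480.9 -401. ] [61.1 84.4] yaw -5.8
t 21.93 pos [0.446  0.0686 0.2046] yaw 169.25 -> shift [-0.1217 -0.4562  0.0037] turn -4.95 F [-0.2  1.   0.5] w 0.0939 j [-52.   7.  43. 117.  -6.  58.  73.]
```

Emit:
play_rows(
  deltas=[
    [[-0.014, -0.054, 0, -1], [-0.028, -0.108, 0, -2], [-0.043, -0.162, 0, -3], [-0.058, -0.217, 0, -4], [-0.072, -0.27, 0, -5]],
  ],
)

```text
time: 22.55
position: [0.4677, -0.2093, 0.2031]
ee_rot: [-180.0, -0.0, 174.6]
wrist_force: [1.1, 1.4, 0.8]
width: 0.0939
gripper_force: 0.0
```

Emit:
play_rows(
  deltas=[
    [[-0.012, -0.055, 0, 0], [-0.022, -0.11, 0, 0], [-0.032, -0.165, 0.03, 0], [-0.034, -0.188, 0.06, 0], [-0.034, -0.188, 0.09, 0]],
  ],
)

```text
time: 23.18
position: [0.4822, -0.4002, 0.1113]
ee_rot: [-180.0, -0.1, 174.3]
wrist_force: [0.4, 0.3, -0.1]
width: 0.0942
gripper_force: 0.0
```

Run:
```python
from h import *
to(.4807,-.402,.06,174.2)
```

```text
t 23.18 pos [ 0.4822 -0.4002  0.1113] yaw 174.33 -> shift [ 0.0013 -0.0019  0.0513] turn 0.13 F [ 0.4  0.3 -0.1] w 0.0942 j [  6.  37.  44.  98. -30.  58. 145.]
```

Emit:
play_rows(
  deltas=[
    [[0.001, -0.002, 0.04, 0.1], [0.001, -0.002, 0.075, 0.1], [0.001, -0.002, 0.09, 0.1], [0.001, -0.002, 0.093, 0.1], [0.001, -0.002, 0.093, 0.1]],
  ],
)

```text
time: 23.8
position: [0.4822, -0.4009, 0.0214]
ee_rot: [-180.0, 0.1, 174.4]
wrist_force: [0.1, 0.1, 0.4]
width: 0.0938
gripper_force: 0.0
```

Emit:
play_rows(
  deltas=[
    [[0, 0, 0, 0], [0, 0, 0, 0], [0, 0, 0, 0], [0, 0, 0, 0], [0, 0, 0, 0]],
  ],
  grip=1,
)

```text
time: 24.42
position: [0.4817, -0.4008, 0.0208]
ee_rot: [-180.0, 0.0, 174.3]
wrist_force: [0.4, -0.4, 4.3]
width: 0.0595
gripper_force: 25.0
```

Emit:
play_rows(
  deltas=[
    [[0, 0, -0.008, 0], [0, 0, -0.03, 0], [0, 0, -0.08, 0], [0, 0, -0.13, 0], [0, 0, -0.14, 0]],
  ],
)

```text
time: 25.05
position: [0.4825, -0.4017, 0.165]
ee_rot: [-179.9, 0.3, 174.3]
wrist_force: [0.4, 0.4, -3.4]
width: 0.0601
gripper_force: 25.0
```

Run:
```python
from h import *
to(.4894,-.0609,.15,170.7)
```

```text
t 25.05 pos [ 0.4825 -0.4017  0.165 ] yaw 174.33 -> shift [0.0269 0.3399 0.0141] turn 3.63 F [ 0.4  0.4 -3.4] w 0.0601 j [  4.  33.  47.  96. -27.  62. 143.]
```

Emit:
play_rows(
  deltas=[
    [[0.004, 0.055, 0, 0.7], [0.008, 0.11, 0, 1.4], [0.012, 0.165, 0, 2.1], [0.017, 0.22, 0, 2.8], [0.022, 0.275, 0, 3.6]],
  ],
)

```text
time: 25.68
position: [0.4863, -0.1229, 0.1606]
ee_rot: [180.0, -0.0, 170.7]
wrist_force: [1.9, 0.5, -2.4]
width: 0.0596
gripper_force: 25.0
```

Emit:
play_rows(
  deltas=[
    [[0.005, 0.04, 0, 0], [0.008, 0.064, 0.02, 0], [0.008, 0.064, 0.06, 0], [0.008, 0.064, 0.095, 0], [0.008, 0.064, 0.105, 0]],
  ],
)

```text
time: 26.3
position: [0.488, -0.0604, 0.0542]
ee_rot: [-180.0, -0.2, 170.7]
wrist_force: [-0.6, -0.9, -1.9]
width: 0.0597
gripper_force: 25.0
```

Emit:
play_rows(
  deltas=[
    [[0, 0, 0, 0], [0, 0, 0, 0]],
  ],
)

```text
time: 26.55
position: [0.4899, -0.0605, 0.0567]
ee_rot: [180.0, 0.1, 170.7]
wrist_force: [0.8, -0.1, -2.3]
width: 0.0597
gripper_force: 25.0
```

Run:
```python
from h import *
to(.4906,-.0611,.055,170.7)
```

```text
t 26.55 pos [ 0.4899 -0.0605  0.0567] yaw 170.74 -> shift [-0.0007 -0.0005  0.0017] turn 0.04 F [ 0.8 -0.1 -2.3] w 0.0597 j [-32.  29.  44. 119. -29.  43. 111.]
```

Emit:
play_rows(
  deltas=[
    [[-0.0007, -0.0005, 0.005, 0], [-0.0007, -0.0005, 0.01, 0], [-0.0007, -0.0005, 0.014, 0], [-0.0007, -0.0005, 0.017, 0], [-0.0007, -0.0005, 0.019, 0]],
  ],
)

```text
time: 27.18
position: [0.4899, -0.061, 0.0366]
ee_rot: [180.0, -0.0, 170.7]
wrist_force: [-9.4, 2.6, 34.2]
width: 0.06
gripper_force: 25.0
```

Emit:
play_rows(
  deltas=[
    [[0, 0, 0.001, 0], [0, 0, 0.002, 0], [0, 0, 0.002, 0]],
  ],
)

```text
time: 27.55
position: [0.4907, -0.0611, 0.0357]
ee_rot: [179.9, 0.1, 170.7]
wrist_force: [-6.1, 2.0, 28.8]
width: 0.0602
gripper_force: 25.0
```

Contact at the expected seated height. Release, rise and move clear for a check.

Emit:
play_rows(
  deltas=[
    [[0, 0, -0.001, 0], [0, 0, -0.001, 0], [0, 0, -0.001, 0], [0, 0, -0.001, 0], [0, 0, -0.001, 0]],
  ],
  grip=-1,
)

```text
time: 28.18
position: [0.4898, -0.0609, 0.0355]
ee_rot: [-180.0, -0.0, 170.7]
wrist_force: [-0.5, -0.4, -0.2]
width: 0.0939
gripper_force: 0.0
```

Emit:
play_rows(
  deltas=[
    [[0, 0, -0.02, 0], [0, 0, -0.06, 0], [0, 0, -0.11, 0], [0, -0.04, -0.15, 0], [0, -0.1, -0.17, 0]],
  ],
)

```text
time: 28.8
position: [0.4745, -0.1592, 0.2084]
ee_rot: [179.9, 0.2, 170.9]
wrist_force: [1.1, -0.8, -0.2]
width: 0.0939
gripper_force: 0.0
```

Emit:
play_rows(
  deltas=[
    [[0, -0.05, 0, 0], [0, -0.1, 0, 0], [0, -0.15, 0, 0], [0, -0.2, 0, 0], [0, -0.2, 0, 0]],
  ],
)

```text
time: 29.42
position: [0.4394, -0.3603, 0.2067]
ee_rot: [-179.9, 0.0, 170.4]
wrist_force: [-0.3, 1.0, 0.7]
width: 0.0941
gripper_force: 0.0
```

Run:
```python
from h import *
for z in [(.055,.075),(.02,.033)]: p=blobs(*z)
save(p,"end.png")
for n in ["clay_fish","clay_moth"]: print(n,[np.round(r["location"],3).tolist() for r in recognise(n,"top")[:1]])
```

```text
686 z 0.069 [559.8  99.8] [ 39.1 147. ] yaw -89.5
1539 z 0.0638 [ 517.  -212.4] [60.9 84.6] yaw 14.0
1567 z 0.0639 [489. -60.] [60.3 84.3] yaw -9.3
1649 z 0.0641 [463.1 164. ] [61.3 84.7] yaw -11.0
1422 z 0.0277 [ 517.  -213.6] [ 88.6 124.7] yaw 14.2
1532 z 0.0278 [489.5 -60.8] [ 88.2 124.2] yaw -9.5
1430 z 0.028 [463.4 162.6] [ 89.2 124.3] yaw -10.6
clay_fish [[0.644, -0.016, 0.01]]
clay_moth [[0.642, -0.094, 0.004]]
```

View pics/end.png

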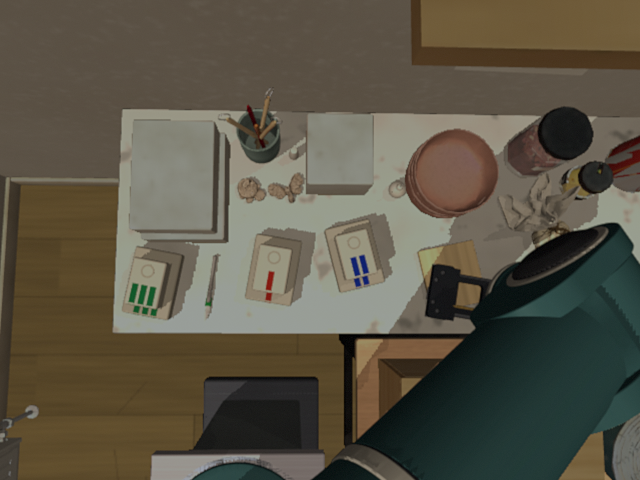

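The picture shows green on green (142,290), red on red (270,278) and blue on blue (357,262). Tops are at 64 mm, centres within 1.5 mm, and the fish and moth are unmoved.

```bash
python3 -c "
from h import *
print(job.hand_in())"
```

```text
the job is handed in; nothing more can be done
None
```

I put all three upper halves on the lower halves of their own colour, fully seated with striped ends together, left the clay fish and moth where they were, and handed the job in at about 29.5 s; no verdict came back.

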